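# First-article check of a printed gearbox kit

### The arm

A 7-joint arm with a two-finger parallel gripper is mounted at the origin on the work surface. World frame = base frame: x ahead of the robot, y to its left, z up, the work surface at z = 0. Lengths are in m, angles in degrees, forces in N, time in s.
With the tool pointing down it reaches from about 0.425 to 0.925 m from the base axis. Payload 6.8 kg.
Tool frame: the origin (TCP) lies midway between the tips of the shut fingers; the grasp point (between the pads) lies 19 mm behind it; z points along the fingers, y is the line along which they close (so a half turn about z gives the same grasp; the last joint's range is limited). The gripper opens to 85 mm and grips with 20 to 120 N. Pads are 22 mm wide; open, the fingers measure 114 mm over their backs; the gripper's body (76 mm by 85 mm) begins 54 mm behind the grasp point. The pads swing forward as they close: fully open they stand 13 mm farther back than shut.
Start: joints at [66.515, 27.33, 1.283, 89.118, -0.659, 63.558, -4.761], TCP at [0.201, -0.645, 0.21] pointing down, gripper open.
Joint ranges: [-169.35, 169.35], [-19.33, 120.38], [-80.79, 83.38], [13.8, 139.57], [-78.32, 258.32], [9.67, 109.79], [-169.56, 169.56]. Speed limits (degrees/s): [136.94, 136.94, 180, 180, 180, 180, 180].

### API

Orientations are given as a 3x3 rotation matrix whose columns are the frame's x, y, z axes.
In Python, from workcell import arm gives the robot as it stands. The module is installed in compiled form; this text tells all that it offers.
- The arm moves only by the shell command python3 -m crank 'ROWS' [OPENING] [FORCE]. ROWS is a JSON list of rows, 1 to 5 of them, each of 4 numbers: dx, dy, dz in m, then a turn about the tool's z in degrees; each row shifts and turns the commanded pose from where the row before left it, along the tool's axes as they then stand; what a row does not reach is not made up. A row lasts 1/12 s, in which the tool goes at most 0.0417 m and 7.16 degrees, less where a joint would pass 70% of its speed; a pose out of reach is approached as far as the arm can. OPENING is the opening from 0.0 (shut) to 1.0 (fully open), set as the command begins (- or left out keeps the last). The fingers move at their own pace and stop on an object; FORCE is the grip in N (left out, the last holds). Time passes only in rows, so rows that do not move let the fingers close. It prints the time, the measured TCP pose, the force, the opening and the grip force at its end.
- arm.get_state(): the state, without advancing time (a new reading comes with each control period).
- arm.snapshot(name): name is "scene" or "top" or "wrist"; returns a dict with "image" (420x560x3 uint8, blue, green, red), "fovy" (degrees; the focal length in pixels is half the picture's height over the tangent of half this angle, whatever the lens; pixels are square), "cx", "cy" (the principal point, pixels), "R" (3x3) and "t" (3): a world point X has camera coordinates R X + t. Camera axes: x right, y down, z forward; pixel columns grow to the right and rows downward; lengths in m; the calibration is good to about 2 mm. The wrist camera is an equidistant fisheye: a pixel r from the principal point sees the ray r / f radians off the axis. A picture is of the moment at which its call begins. There is no depth.
- arm.finish_job(): hands the job in; it is judged then, once.
Trained networks look in the newest picture that a camera, given by its name, has taken for a name from the list of things; names that differ only in an ending like _2 or _b are one class to them, and where a whole thing is asked for, a point or a joint stands for the part that bears it (a point fixed in the world has none). Each returns a list of dicts, best first, with "conf" (0 to 1); they miss things now and then, are a little off and sometimes report something else, mostly with a low value. They report only what shows in the picture. A call takes as long as a camera call.
- arm.outline_of(target, camera): "region" (420x560 bool, what is visible of it) and "point" ([column, row] in pixels, amid what is visible of it).
- arm.pinpoint(target, camera): "point" ([column, row] in pixels: a listed point, or the origin of a listed thing).
The state is a dict: "clock": time; "joint_pos": joint angles; "dq": joint speeds; "joint_efforts": joint torques, N m; "ee_pos": TCP position; "orientation": TCP orientation; "force": force on the tool from outside, world axes, zero at the start; "wrist_torque": the same for the moment, N m; "width": opening from 0.0 (shut) to 1.0 (fully open); "grip_force": force on a finger pad.
Only numpy, scipy, OpenCV 4.12 (cv2) and the standard library are available. Lean on these libraries where they do the work, as an engineer would, in place of code of your own. Each camera call takes 0.05 s, during which the arm holds its last target. There are 200 camera calls.

### The job

The first print of a gearbox kit is stacked on the dark build sheet and each part must go to its inspection station. Take the stack apart from the top down, one part at a time: set the round bearing cap in the middle of the scale's pan, the gear in the middle of the scanner turntable and the square housing in the middle of the granite plate, then lay the long cover plate on the warp gauge and slide it under the bar until its front edge meets the stop. Keep every part the way up it is, let go of it, and leave the caliper and the nozzle jar where they lie.

Things in the scene. Friction and masses are not known exactly. Their poses are not given: they have to be found in the camera images.
- bearing_cap: Copper-orange printed bearing cap, top of the stack: a plain round puck 38 mm in diameter and 18 mm high with a smaller 26 mm boss 6 mm high on top (24 mm in all). Origin: centre of its underside; z up. It starts on the gear. About 25 g.
- gear: Copper-orange printed spur gear, second in the stack: 54 mm over the tooth tips, 16 mm high, 20 teeth, toothed rim with a sunken web. Grip it across the teeth at any angle. Origin: centre of its underside; z up. It starts on the housing. About 30 g.
- housing: Copper-orange printed gearbox housing, third in the stack: square block 62 x 62 mm, 28 mm high, round 32 mm bore in its top and four corner holes. Origin: centre of its underside; x and y square to its sides, z up. It starts on the cover plate. About 90 g.
- cover_plate: Copper-orange printed cover plate, bottom of the stack: flat bar 120 mm long (its x), 44 mm wide (its y), 10 mm thick, the same at both ends; it lies flat on the dark build sheet, which is fixed on the bench, 140 x 140 mm, its top 4 mm above the bench. Origin: centre of its underside; z up. About 55 g.
- scale: Bench scale, white housing 130 x 100 mm with a display along its front, fixed on the bench. Its bright round steel pan, 92 mm in diameter, does not sink; its top is 34 mm above the bench. Origin: at bench height under the middle of the pan.
- turntable: Scanner turntable: round black platter, 130 mm in diameter, with small white marker dots near its edge, on a grey base; it does not turn or move. Platter top 36 mm above the bench. Origin: at bench height under the middle.
- granite: Granite plate: dark grey stone block 120 mm (x) by 100 mm (y), fixed, top face 35 mm above the bench. Origin: at bench height under its middle.
- gauge: Warp gauge, fixed: ground steel base, x -85 to 70 mm, 90 mm wide, top 12 mm above bench. A dark bar across it (x 18 to 43 mm, top 40 mm above bench) on two side blocks leaves a slot 60 mm wide, 16 mm high. Stop 10 mm high, face at x 60 mm: a plate touching it has its middle at x 0. Parts slide in along +x from the open -x front. Origin: at bench height, z up.
- caliper: Digital caliper, 200 mm long (its x), 16 mm steel beam with a black display head and jaws towards -x, up to 14 mm high, lying loose on the bench. To be left alone. Origin: bench height under the middle of the beam.
- nozzle_jar: Small glass jar of nozzles with a metal lid and a brass-coloured band, 38 mm in diameter, 45 mm high, standing loose on the bench. To be left alone. Origin: centre of its underside.

How it is judged:
By the outcome, as a careful person would: the job done as asked, in the order asked, and still so for the second after the job is handed in, with the robot touching nothing.
It also fails if it takes over 102 s, if anything falls off the work surface, if the arm or the gripper's body presses on something with over 40 N, if the wrist force passes 120 N, or if a joint passes its speed limit or range.

## Working session

There is one attempt and no reset: what is moved stays moved. The work goes in short steps, Python scripts to look and compute and a shell command to move; the robot and the scene stay as the last step left them, time stands still between calls to the robot, and variables do not carry over. Pictures are saved under pics/ and viewed, at most 14 in all, crops included, and the job is handed in when it is done.

```bash
mkdir -p pics
cat > h.py <<'E'
import numpy as np, cv2
from workcell import arm
def snap(c,name=None):
    s=arm.snapshot(c)
    if name: cv2.imwrite(f'pics/{name}.png',s['image'])
    return s
def ray(s,p,wrist=False):
    f=s['image'].shape[0]/2/np.tan(np.radians(s['fovy'])/2)
    d=np.array([p[0]-s['cx'],p[1]-s['cy']])/f
    if wrist:
        r=np.linalg.norm(d); v=np.r_[d/max(r,1e-9)*np.sin(r),np.cos(r)]
    else: v=np.r_[d,1.]
    R=np.array(s['R']);t=np.array(s['t'])
    return -R.T@t, R.T@v
def at(s,p,z,wrist=False):
    o,v=ray(s,p,wrist); return o+v*(z-o[2])/v[2]
def pix(s,X):
    c=np.array(s['R'])@X+np.array(s['t']); f=s['image'].shape[0]/2/np.tan(np.radians(s['fovy'])/2)
    return c[:2]/c[2]*f+[s['cx'],s['cy']]
E
python3 - <<'E'
from h import *
S={c:snap(c,c+'0') for c in('scene','top','wrist')}
for c in S:
    print(c,S[c]['fovy'],-np.array(S[c]['R']).T@S[c]['t'])
for n in ['bearing_cap','gear','housing','cover_plate','scale','turntable','granite','gauge','caliper','nozzle_jar']:
    for c in('top','scene'):
        r=arm.pinpoint(n,c)[:1]; o=arm.outline_of(n,c)[:1]
        print(n,c,[(np.round(q['point'],1),round(q['conf'],2),np.round(at(S[c],q['point'],0),3)) for q in r],[(np.round(q['point'],1),round(q['conf'],2),q['region'].sum()) for q in o])
print(arm.get_state())
E
```

```text
scene 46.33982480734298 [ 1.02868287 -0.55862836  0.96025374]
top 42.3726578104973 [ 0.39336501 -0.00996093  1.12704055]
wrist 65.70646984690485 [ 0.26986523 -0.62218424  0.3726117 ]
bearing_cap top [(array([288.1, 260.6]), 0.77, array([ 0.47 , -0.022,  0.   ]))] [(array([443.3, 237. ]), 0.54, np.int64(3481))]
bearing_cap scene [(array([233.3, 200.4]), 0.69, array([0.434, 0.007, 0.   ]))] [(array([233.7, 196.9]), 0.49, np.int64(189))]
gear top [(array([289.5, 260.9]), 0.74, array([ 0.47 , -0.025,  0.   ]))] [(array([288.3, 269. ]), 0.78, np.int64(219))]
gear scene [(array([231.1, 203.2]), 0.67, array([ 0.436, -0.004,  0.   ]))] [(array([228.1, 204.9]), 0.72, np.int64(164))]
housing top [(array([286.5, 266.7]), 0.63, array([ 0.458, -0.019,  0.   ]))] [(array([279.4, 272.6]), 0.58, np.int64(292))]
housing scene [(array([231. , 208.7]), 0.91, array([ 0.448, -0.017,  0.   ]))] [(array([234.7, 210. ]), 0.82, np.int64(395))]
cover_plate top [(array([291.1, 265.4]), 0.72, array([ 0.46 , -0.028,  0.   ]))] [(array([306.8, 266.5]), 0.87, np.int64(565))]
cover_plate scene [(array([230.6, 210.1
[... 1713 characters left out ...]
76055284]), 'dq': array([-0.03225354, -0.08302138, -0.06441092,  0.05639805,  0.00826802,
       -0.06599374,  0.10635156]), 'joint_efforts': array([ 2.03116883e-06, -5.96309710e+01,  1.60644505e+00, -2.81540000e+01,
        1.25066639e-02,  1.67465416e-03,  3.44899013e-05]), 'ee_pos': array([ 0.20064103, -0.64448129,  0.21021472]), 'orientation': array([[ 9.54811568e-01,  2.97211824e-01,  2.61504557e-05],
       [ 2.97211823e-01, -9.54811569e-01,  1.83072647e-05],
       [ 3.04098932e-05, -9.70776352e-06, -9.99999999e-01]]), 'force': array([-0.23952412,  0.2123793 , -0.33799105]), 'wrist_torque': array([ 0.00464768,  0.03164975, -0.02623006]), 'grip_force': 0.0, 'width': 0.9999874083351109}
```

View pics/top0.png

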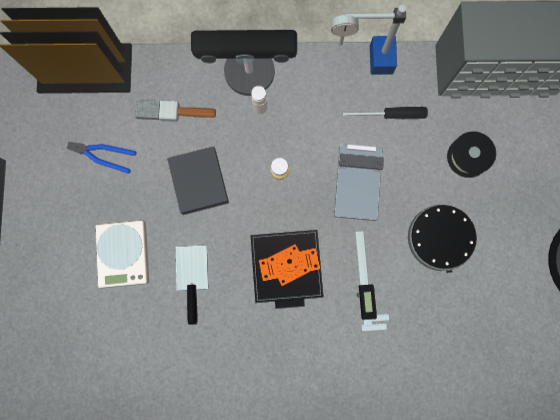

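View pics/scene0.png

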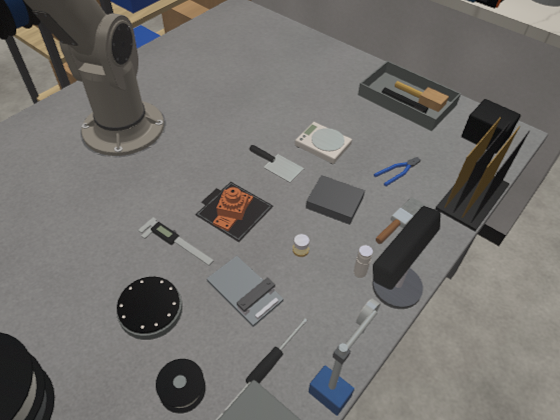

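```bash
c='python3 -m crank'
$c '[[0,0,-0.03,5.77],[0,0,-0.03,5.77],[0,0,-0.03,5.77],[0,0,0,0]]' 1.0
$c '[[0.0242,-0.0308,0,0],[0.0242,-0.0308,0,0],[0.0242,-0.0308,0,0],[0.0242,-0.0308,0,0],[0.0242,-0.0308,0,0]]'>/dev/null
$c '[[0.0242,-0.0308,0,0],[0.0242,-0.0308,0,0],[0.0242,-0.0308,0,0],[0.0242,-0.0308,0,0],[0.0242,-0.0308,0,0]]'>/dev/null
$c '[[0,0,0,0],[0,0,0,0]]'
python3 - <<'E'
from h import *
import pickle
s=snap('wrist','w_tt'); d=arm.outline_of('turntable','wrist'); p=arm.pinpoint('turntable','wrist')
print([(np.round(q['point'],1),q['conf'],at(s,q['point'],.0,True).round(4)) for q in p[:1]],[(q['point'],q['conf'],q['region'].sum()) for q in d[:1]])
pickle.dump((s,d),open('tt.pkl','wb'))
E
$c '[[0.025,-0.0334,0,0],[0.025,-0.0334,0,0],[0.025,-0.0334,0,0],[0.025,-0.0334,0,0],[0.025,-0.0334,0,0]]'>/dev/null
$c '[[0,0,0,0],[0,0,0,0]]'
python3 - <<'E'
from h import *
import pickle
s=snap('wrist','w_ga'); d=arm.outline_of('gauge','wrist'); p=arm.pinpoint('gauge','wrist')
print([(np.round(q['point'],1),q['conf'],at(s,q['point'],.0,True).round(4)) for q in p[:1]],[(q['point'],q['conf'],q['region'].sum()) for q in d[:1]])
pickle.dump((s,d),open('ga.pkl','wb'))
E
```

```text
clock: 2.48
ee_pos: [0.2016, -0.6475, 0.3075]
orientation: [[1.0, -0.005, 0.004], [-0.005, -1.0, -0.01], [0.004, 0.01, -1.0]]
force: [-0.4, -1.3, 0.4]
width: 1.002
grip_force: 0.0
clock: 3.48
ee_pos: [0.4446, -0.3341, 0.3003]
orientation: [[1.0, 0.006, 0.001], [0.006, -1.0, 0.0], [0.001, -0.0, -1.0]]
force: [-0.7, -0.4, 0.3]
width: 1.003
grip_force: 0.0
[(array([291.8, 117.9]), 0.94, array([ 0.5154, -0.3404,  0.    ]))] [([291.5, 120.1], 0.75, np.int64(7736))]
clock: 4.22
ee_pos: [0.5685, -0.1685, 0.2998]
orientation: [[1.0, 0.003, -0.0], [0.003, -1.0, 0.001], [-0.0, -0.001, -1.0]]
force: [-0.2, -1.5, -0.5]
width: 1.004
grip_force: 0.0
[(array([291.9, 115.6]), 0.61, array([ 0.6423, -0.1751,  0.    ]))] [([291.1, 120.4], 0.87, np.int64(7096))]
```

```bash
c='python3 -m crank'
cat > look.py <<'E'
from h import *
import pickle,sys
n,tag=sys.argv[1:3]
s=snap('wrist',tag)
if n!='-':
    d=arm.outline_of(n,'wrist'); p=arm.pinpoint(n,'wrist')
    print([(np.round(q['point'],1),q['conf'],at(s,q['point'],.0,True).round(4)) for q in p[:1]],[(q['point'],q['conf'],q['region'].sum()) for q in d[:1]])
    pickle.dump((s,d),open(tag+'.pkl','wb'))
E
$c '[[0,-0.0345,0,0],[0,-0.0345,0,0],[0,-0.0345,0,0],[0,-0.0345,0,0],[0,-0.0345,0,0]]'>/dev/null
$c '[[0,-0.0345,0,0],[0,-0.0345,0,0],[0,-0.0345,0,0],[0,-0.0345,0,0],[0,-0.0345,0,0]]'>/dev/null
$c '[[0,0,0,0],[0,0,0,0]]'
python3 look.py granite gr
$c '[[-0.029,-0.03,0,0],[-0.029,-0.03,0,0],[-0.029,-0.03,0,0],[-0.029,-0.03,0,0],[-0.029,-0.03,0,0]]'>/dev/null
$c '[[0,0,0,0],[0,0,0,0]]'
python3 look.py scale sc
$c '[[0,0.0345,0,0],[0,0.0345,0,0],[0,0.0345,0,0],[0,0.0345,0,0],[0,0.0345,0,0]]'>/dev/null
$c '[[0.006,0.0345,0.014,0],[0.006,0.0345,0.014,0],[0.006,0.0345,0.014,0],[0.006,0.0345,0.014,0],[0.006,0.0345,0.014,0]]'>/dev/null
$c '[[0,0,0,0],[0,0,0,0]]'
python3 look.py bearing_cap st
python3 - <<'E'
import cv2,numpy as np
I=[cv2.imread(f'pics/{n}.png') for n in('w_tt','w_ga','gr','sc')]
t=np.vstack([np.hstack(I[:2]),np.hstack(I[2:])]); cv2.imwrite('pics/tour.png',cv2.resize(t,(800,600),interpolation=cv2.INTER_AREA))
E
```

```text
clock: 5.37
ee_pos: [0.5676, 0.1755, 0.3002]
orientation: [[1.0, 0.001, -0.0], [0.001, -1.0, 0.0], [-0.0, -0.0, -1.0]]
force: [0.1, -0.7, -0.3]
width: 0.996
grip_force: 0.0
[(array([292.8, 118.8]), 0.67, array([0.6369, 0.1673, 0.    ]))] [([292.0, 118.8], 0.66, np.int64(6834))]
clock: 6.1
ee_pos: [0.4221, 0.3255, 0.3007]
orientation: [[1.0, 0.002, 0.001], [0.002, -1.0, 0.0], [0.001, -0.0, -1.0]]
force: [-0.6, -0.8, 0.7]
width: 0.998
grip_force: 0.0
[(array([287.9, 114.8]), 0.71, array([0.4973, 0.3243, 0.    ]))] [([288.5, 120.4], 0.64, np.int64(6942))]
clock: 7.25
ee_pos: [0.4524, -0.0239, 0.2293]
orientation: [[1.0, -0.009, -0.002], [-0.009, -1.0, -0.0], [-0.002, 0.0, -1.0]]
force: [0.9, 1.4, -0.3]
width: 1.003
grip_force: 0.0
[(array([282.9, 175.3]), 0.66, array([ 0.4527, -0.0191,  0.    ]))] [([281.7, 179.2], 0.58, np.int64(1173))]
```

View pics/tour.png

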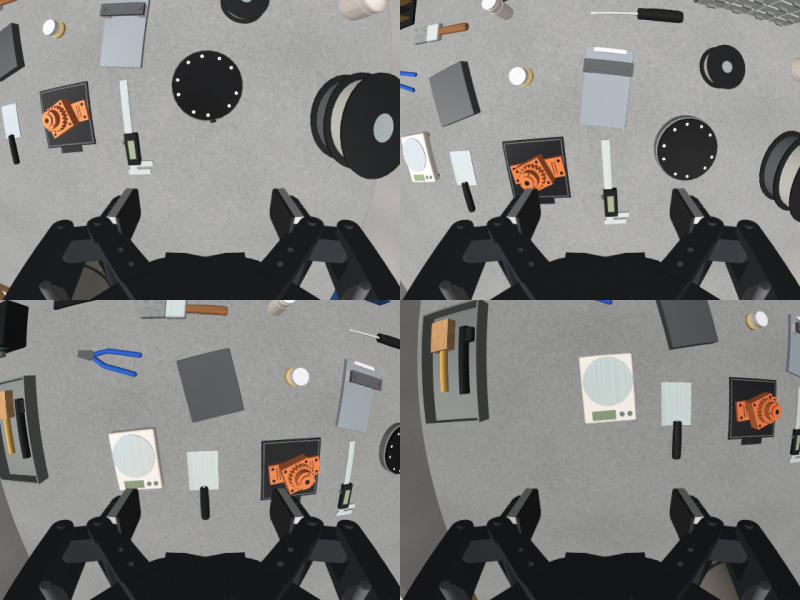

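View pics/st.png

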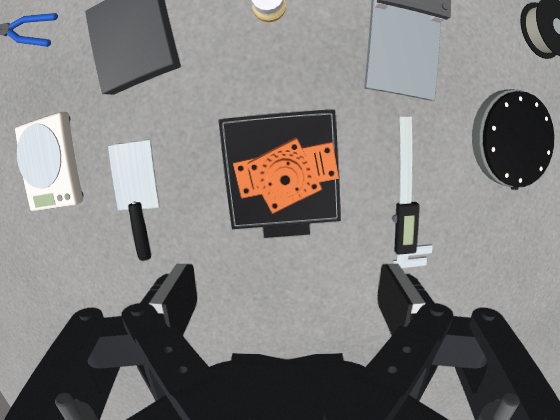

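```bash
cat >> h.py <<'E'
def wpix(s,X):
    c=(np.array(s['R'])@np.asarray(X).T).T+np.array(s['t']); f=s['image'].shape[0]/2/np.tan(np.radians(s['fovy'])/2)
    h=np.hypot(c[...,0],c[...,1]); k=np.arctan2(h,c[...,2])/np.maximum(h,1e-9)*f
    return np.stack([c[...,0]*k+s['cx'],c[...,1]*k+s['cy']],-1)
def rect(s,cx,cy,z,half=.1,n=400,wrist=True):
    # row grows with -x, col grows with -y
    a=half-(np.arange(n)+.5)*2*half/n
    X=np.stack([np.repeat(cx+a[:,None],n,1),np.repeat(cy+a[None],n,0),np.full((n,n),z)],-1)
    p=wpix(s,X) if wrist else np.array([pix(s,x) for x in X.reshape(-1,3)]).reshape(n,n,2)
    return cv2.remap(s['image'],p[...,0].astype('f4'),p[...,1].astype('f4'),cv2.INTER_CUBIC)
def w2(c,r,cx,cy,half=.1,n=400): return cx+half-(r+.5)*2*half/n, cy+half-(c+.5)*2*half/n
E
python3 - <<'E'
from h import *
import pickle
T=[]
for f,cx,cy,z in(('tt',.515,-.338,.036),('ga',.642,-.172,.012),('gr',.64,.17,.035),('sc',.498,.324,.034),('st',.458,-.02,.082),('st',.458,-.02,.042)):
    s,d=pickle.load(open(f+'.pkl','rb')); im=rect(s,cx,cy,z)
    g=cv2.cvtColor(im,cv2.COLOR_BGR2GRAY)
    if f=='tt':
        m=(g>150).astype('u1'); m=np.uint8(m); c=cv2.findContours(m,cv2.RETR_LIST,cv2.CHAIN_APPROX_NONE)[0]
        P=[cv2.minEnclosingCircle(k)[0] for k in c if 3<cv2.minEnclosingCircle(k)[1]<8 ]
        P=np.array([p for p in P if 95<np.hypot(p[0]-200,p[1]-200)<135],'f4'); e=cv2.fitEllipse(P); print(f,len(P),e,w2(*e[0],cx,cy)); cv2.ellipse(im,e,(0,0,255),1)
    if f=='gr':
        m=np.uint8((g<80)); c=max(cv2.findContours(m,0,1)[0],key=cv2.contourArea); e=cv2.minAreaRect(c); print(f,e,w2(*e[0],cx,cy)); cv2.polylines(im,[np.int32(cv2.boxPoints(e))],1,(0,0,255))
    if f=='sc':
        b=im.astype(int); m=np.uint8((b[...,0]-b[...,2]>8)&(g>120)); m=cv2.morphologyEx(m,cv2.MORPH_OPEN,np.ones((7,7))); c=max(cv2.findContours(m,0,1)[0],key=cv2.contourArea); e=cv2.fitEllipse(cv2.convexHull(c)); print(f,e,w2(*e[0],cx,cy)); cv2.ellipse(im,e,(0,0,255),1)
    if f=='ga':
        b=im.astype(int); m=np.uint8((b[...,0]-b[...,2]>12)&(g>120)); m=cv2.morphologyEx(m,cv2.MORPH_OPEN,np.ones((9,9))); c=max(cv2.findContours(m,0,1)[0],key=cv2.contourArea); e=cv2.minAreaRect(c); print(f,e,w2(*e[0],cx,cy)); cv2.polylines(im,[np.int32(cv2.boxPoints(e))],1,(0,0,255))
    if f=='st': im=rect(s,cx,cy,z,.06)
    T.append(im)
t=np.vstack([np.hstack(T[:3]),np.hstack(T[3:])]); cv2.imwrite('pics/rect.png',cv2.resize(t,(800,533),interpolation=cv2.INTER_AREA))
E
```

```text
Traceback (most recent call last):
  File "h.py", line 28, in rect
    p=wpix(s,X) if wrist else np.array([pix(s,x) for x in X.reshape(-1,3)]).reshape(n,n,2)
      ~~~~^^^^^
  File "h.py", line 21, in wpix
    c=(np.array(s['R'])@np.asarray(X).T).T+np.array(s['t']); f=s['image'].shape[0]/2/np.tan(np.radians(s['fovy'])/2)
       ~~~~~~~~~~~~~~~~^~~~~~~~~~~~~~~~
ValueError: matmul: Input operand 1 has a mismatch in its core dimension 0, with gufunc signature (n?,k),(k,m?)->(n?,m?) (size 400 is different from 3)
```

```bash
sed -i "s/c=(np.array(s\['R'\])@np.asarray(X).T).T+/c=np.asarray(X)@np.array(s['R']).T+/" h.py
cat > fit.py <<'E'
from h import *
import pickle
T=[]
for f,cx,cy,z in(('tt',.515,-.338,.036),('ga',.642,-.172,.012),('gr',.64,.17,.035),('sc',.498,.324,.034),('st',.458,-.02,.082),('st',.458,-.02,.042)):
    s,d=pickle.load(open(f+'.pkl','rb')); im=rect(s,cx,cy,z)
    g=cv2.cvtColor(im,cv2.COLOR_BGR2GRAY)
    if f=='tt':
        m=np.uint8(g>150); c=cv2.findContours(m,cv2.RETR_LIST,cv2.CHAIN_APPROX_NONE)[0]
        P=[cv2.minEnclosingCircle(k)[0] for k in c if 3<cv2.minEnclosingCircle(k)[1]<8 ]
        P=np.array([p for p in P if 95<np.hypot(p[0]-200,p[1]-200)<135],'f4'); e=cv2.fitEllipse(P); print(f,len(P),e,w2(*e[0],cx,cy)); cv2.ellipse(im,e,(0,0,255),1)
    if f=='gr':
        m=np.uint8((g<80)); c=max(cv2.findContours(m,0,1)[0],key=cv2.contourArea); e=cv2.minAreaRect(c); print(f,e,w2(*e[0],cx,cy)); cv2.polylines(im,[np.int32(cv2.boxPoints(e))],1,(0,0,255))
    if f in('sc','ga'):
        b=im.astype(int); m=np.uint8((b[...,0]-b[...,2]>10)&(g>110)); m=cv2.morphologyEx(m,cv2.MORPH_OPEN,np.ones((9,9))); c=max(cv2.findContours(m,0,1)[0],key=cv2.contourArea)
        e=cv2.fitEllipse(cv2.convexHull(c)) if f=='sc' else cv2.minAreaRect(c); print(f,e,w2(*e[0],cx,cy))
        if f=='sc': cv2.ellipse(im,e,(0,0,255),1)
        else: cv2.polylines(im,[np.int32(cv2.boxPoints(e))],1,(0,0,255))
    if f=='st': im=rect(s,cx,cy,z,.07)
    T.append(im)
t=np.vstack([np.hstack(T[:3]),np.hstack(T[3:])]); cv2.imwrite('pics/rect.png',cv2.resize(t,(800,533),interpolation=cv2.INTER_AREA))
E
python3 fit.py
```

```text
tt 10 ((197.6468048095703, 202.10777282714844), (219.4319610595703, 220.0172882080078), 25.932579040527344) (0.5136961135864258, -0.33707340240478517)
ga ((189.77967834472656, 267.55914306640625), (178.33924865722656, 206.0930938720703), 5.8263421058654785) (0.6079704284667968, -0.16713983917236327)
gr ((317.1470947265625, 238.58827209472656), (7.033533096313477, 1.9402848482131958), 75.96376037597656) (0.6204558639526367, 0.11117645263671877)
sc ((192.4425506591797, 118.41124725341797), (23.22943115234375, 26.25779914855957), 77.23990631103516) (0.538544376373291, 0.32752872467041017)
```

View pics/rect.png

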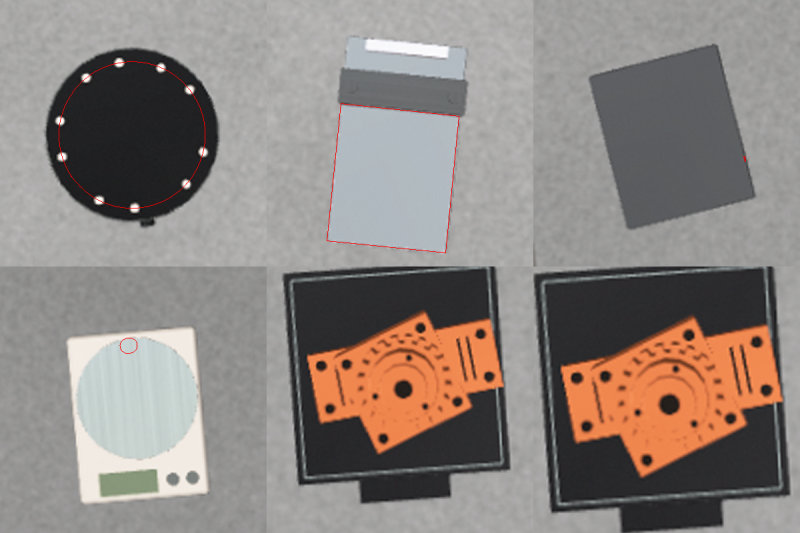

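```bash
c='python3 -m crank'
$c '[[0.003,-0.001,0.025,0],[0.003,-0.001,0.025,0],[0.003,0,0.025,0],[0,0,0,0],[0,0,0,0]]'
python3 look.py bearing_cap st2
cat > e.py <<'E'
from h import *
import pickle
s,d=pickle.load(open('gr.pkl','rb')); cx,cy=.64,.17; im=rect(s,cx,cy,.035); g=cv2.cvtColor(im,6)
m=cv2.morphologyEx(np.uint8(g<112),cv2.MORPH_OPEN,np.ones((7,7))); c=max(cv2.findContours(m,0,1)[0],key=cv2.contourArea); e=cv2.minAreaRect(c); print('gr',e,w2(*e[0],cx,cy))
s,d=pickle.load(open('sc.pkl','rb')); cx,cy=.498,.324; im=rect(s,cx,cy,.034).astype(int)
m=np.uint8((im[...,0]-im[...,2]>3)&(im.sum(2)>450)); m=cv2.morphologyEx(m,cv2.MORPH_CLOSE,np.ones((9,9))); m=cv2.morphologyEx(m,cv2.MORPH_OPEN,np.ones((25,25)))
c=max(cv2.findContours(m,0,1)[0],key=cv2.contourArea); e=cv2.fitEllipse(cv2.convexHull(c)); print('sc',e,w2(*e[0],cx,cy))
s,d=pickle.load(open('st2.pkl','rb'))
T=[]
for z in (.082,.076,.058,.042):
    t=rect(s,.462,-.0215,z,.045,300)
    for r in (13,19,27): cv2.circle(t,(150,150),int(r*300/90),(255,255,0),1)
    T.append(t)
cv2.imwrite('pics/stk.png',np.vstack([np.hstack(T[:2]),np.hstack(T[2:])]))
E
python3 e.py
```

```text
clock: 7.82
ee_pos: [0.4614, -0.0171, 0.1551]
orientation: [[1.0, 0.001, -0.002], [0.001, -1.0, 0.0], [-0.002, -0.0, -1.0]]
force: [-0.1, -0.0, 0.0]
width: 1.004
grip_force: 0.0
[(array([289.2, 203.9]), 0.77, array([ 0.4459, -0.0193,  0.    ]))] [([290.6, 205.8], 0.61, np.int64(1825))]
gr ((208.11940002441406, 205.0906982421875), (239.2882843017578, 199.6105499267578), 75.71282958984375) (0.6372046508789062, 0.165690299987793)
sc ((204.98187255859375, 197.2286834716797), (179.14208984375, 179.84556579589844), 68.78739166259766) (0.4991356582641601, 0.3212590637207032)
```

View pics/stk.png

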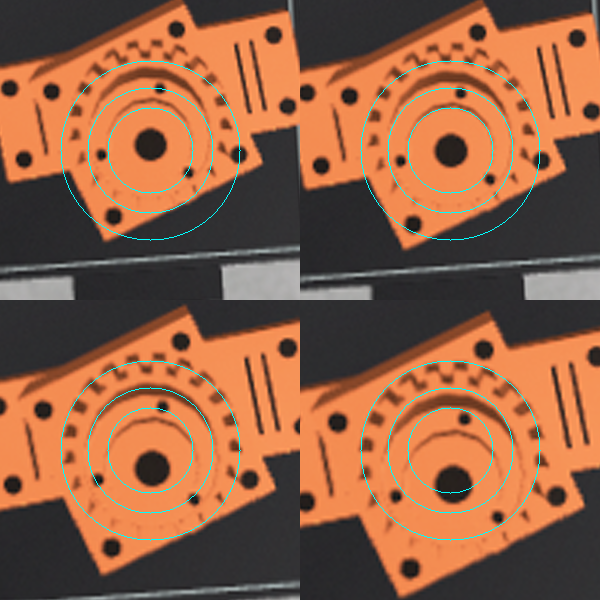

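```bash
c='python3 -m crank'
$c '[[0.002,0.004,0.03,0],[0,0,0.035,0],[0,0,0.02,0],[0,0,0.012,0],[0,0,0,0]]' 
$c '[[0,0,0,0],[0,0,0,0],[0,0,0,0],[0,0,0,0],[0,0,0,0]]' 0.0 40
$c '[[0,0,0,0],[0,0,0,0],[0,0,0,0],[0,0,0,0],[0,0,0,0]]'
```

```text
clock: 8.38
ee_pos: [0.4631, -0.022, 0.0573]
orientation: [[1.0, -0.0, -0.002], [-0.0, -1.0, -0.0], [-0.002, 0.0, -1.0]]
force: [0.1, 0.7, -0.1]
width: 0.999
grip_force: 0.0
clock: 8.8
ee_pos: [0.4646, -0.022, 0.0591]
orientation: [[1.0, -0.0, 0.002], [-0.0, -1.0, -0.0], [0.002, 0.0, -1.0]]
force: [-0.1, 0.5, 0.3]
width: 0.302
grip_force: 1.1
clock: 9.22
ee_pos: [0.4647, -0.022, 0.0593]
orientation: [[1.0, -0.0, 0.002], [-0.0, -1.0, -0.0], [0.002, 0.0, -1.0]]
force: [-1.9, -0.4, 8.9]
width: 0.253
grip_force: 38.8
```

```bash
python3 -m crank '[[0,0,-0.03,0],[0,0,-0.03,0],[0,0,-0.03,0],[0,0,0,0],[0,0,0,0]]'
python3 - <<'E'
from h import *
a=snap('wrist'); b=snap('scene')
I=np.hstack([cv2.resize(a['image'][120:420,90:490],(400,300)),cv2.resize(b['image'][120:270,140:340],(400,300),interpolation=2)])
cv2.imwrite('pics/cap1.png',I)
E
```

```text
clock: 9.63
ee_pos: [0.4653, -0.022, 0.1501]
orientation: [[1.0, -0.001, 0.005], [-0.001, -1.0, -0.0], [0.005, 0.0, -1.0]]
force: [0.2, 0.8, -0.8]
width: 0.002
grip_force: 0.0
```

View pics/cap1.png

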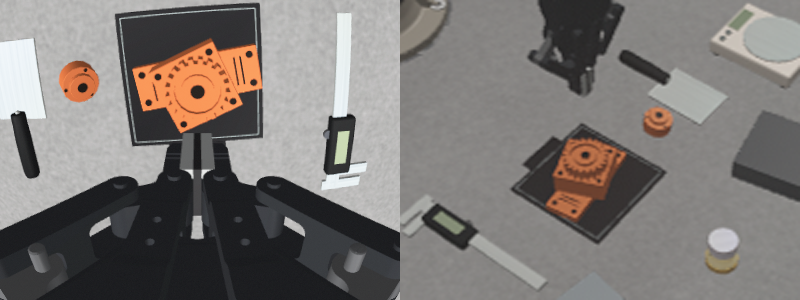

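```bash
python3 -m crank '[[0,0,0,0],[0,0,0,0],[0,0,0,0],[0,0,0,0]]' 0.447
python3 - <<'E'
from h import *
import pickle
st=arm.get_state(); s=snap('wrist'); pickle.dump((s,0),open('c2.pkl','wb'))
print(st['width'],st['ee_pos'])
p=np.array(st['ee_pos']); R=np.array(st['orientation']); im=cv2.resize(s['image'],None,fx=4,fy=4,interpolation=2)
for sg in(-1,1):
  for r,c in((0,(0,255,0)),(.005,(255,255,0)),(.01,(0,0,255)),(.019,(255,0,255))):
    q=wpix(s,np.array([p+R@[x,sg*.019,-r] for x in(.011,-.011)]))
    cv2.line(im,*[tuple(int(v) for v in k*4+2) for k in q],c,1)
I=im[4*225:4*350,4*185:4*385]
b=snap('scene'); cv2.imwrite('pics/tips.png',np.vstack([I,]))
for n in('bearing_cap',):
    for cam,w in(('wrist',True),('scene',False)):
        S=s if w else b
        print(cam,[(np.round(q['point'],1),q['conf'],at(S,q['point'],0,w).round(4)) for q in arm.pinpoint(n,cam)[:2]])
E
```

```text
clock: 10.07
ee_pos: [0.4635, -0.022, 0.1475]
orientation: [[1.0, -0.0, -0.001], [-0.0, -1.0, 0.0], [-0.001, -0.0, -1.0]]
force: [0.5, -0.1, 0.2]
width: 0.441
grip_force: 0.0
0.4414366673972004 [ 0.46347889 -0.02198428  0.14753604]
wrist [(array([150.8, 187.2]), 0.96, array([0.4686, 0.1194, 0.    ])), (array([286.8, 204.4]), 0.4, array([ 0.4497, -0.0218,  0.    ]))]
scene []
```

View pics/tips.png

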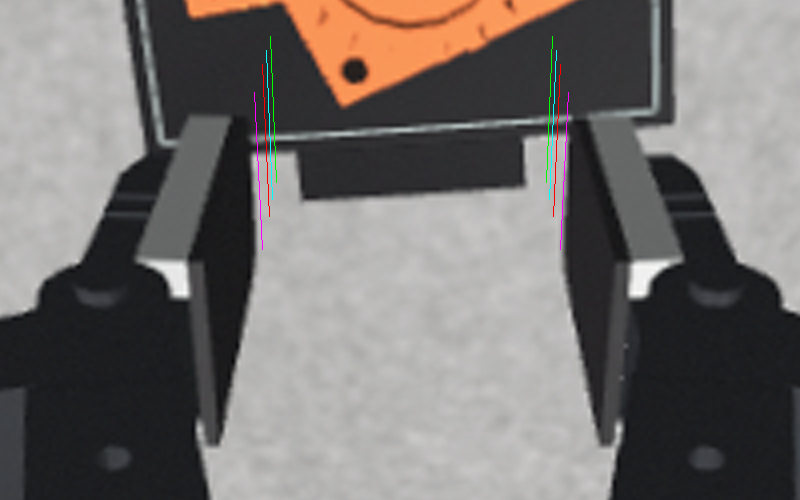

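Run:
```python
from h import *
import pickle
s,_=pickle.load(open('c2.pkl','rb')); b=snap('scene','sc2')
p=np.array([.4635,-.022,.1475])
for dx in(-.023,-.011,0,.011):
  for r in (0,.01,.02,.03): print(dx,r,wpix(s,p+[dx,0,r]).round(1),pix(b,p+[dx,0,r]).round(1))
im=b['image'][130:200,200:270].copy(); cv2.imwrite('pics/sc2c.png',cv2.resize(im,(560,560),interpolation=2))
```

```text
-0.023 0 [287.3 288.6] [223.8 167.6]
-0.023 0.01 [287.3 297.7] [223.5 164.5]
-0.023 0.02 [287.4 307.7] [223.3 161.4]
-0.023 0.03 [287.4 318.8] [223.  158.3]
-0.011 0 [287.3 270.3] [227.6 170. ]
-0.011 0.01 [287.4 278.8] [227.3 167. ]
-0.011 0.02 [287.4 288.2] [227.1 163.9]
-0.011 0.03 [287.5 298.6] [226.8 160.8]
0 0 [287.4 252.5] [231.1 172.3]
0 0.01 [287.4 260.3] [230.9 169.3]
0 0.02 [287.4 269. ] [230.6 166.2]
0 0.03 [287.5 278.7] [230.4 163. ]
0.011 0 [287.4 233.7] [234.6 174.6]
0.011 0.01 [287.4 240.7] [234.4 171.6]
0.011 0.02 [287.5 248.5] [234.2 168.5]
0.011 0.03 [287.5 257.3] [234.  165.3]
```

View pics/sc2c.png

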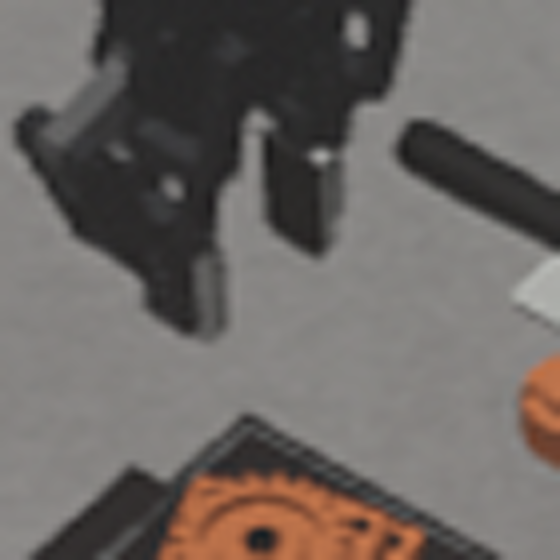

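Run:
```python
from h import *
import pickle
s,_=pickle.load(open('c2.pkl','rb'))
print(arm.get_state()['joint_pos'].round(1))
T=[rect(s,.4686,.1194,z,.03,400) for z in(.024,.018)]
for z,t in zip((.024,.018),T):
    b=t.astype(int); org=np.uint8((b[...,2]>100)&(b[...,2]-b[...,0]>60)); c=max(cv2.findContours(org,0,1)[0],key=cv2.contourArea); h=cv2.convexHull(c); e=cv2.minEnclosingCircle(h); f=cv2.fitEllipse(h)
    print(z,f,w2(*f[0],.4686,.1194,.03,400))
cv2.imwrite('pics/capb.png',np.hstack(T))
```

```text
[  6.6  12.7 -13.1 119.9   3.9  47.7 -98.8]
0.024 ((261.8444519042969, 165.6996612548828), (250.1750946044922, 292.4815979003906), 65.66339874267578) (0.4736700508117676, 0.11004833221435548)
0.018 ((243.6742706298828, 174.525146484375), (255.13467407226562, 299.2574157714844), 66.25641632080078) (0.4723462280273438, 0.1127738594055176)
```

View pics/capb.png

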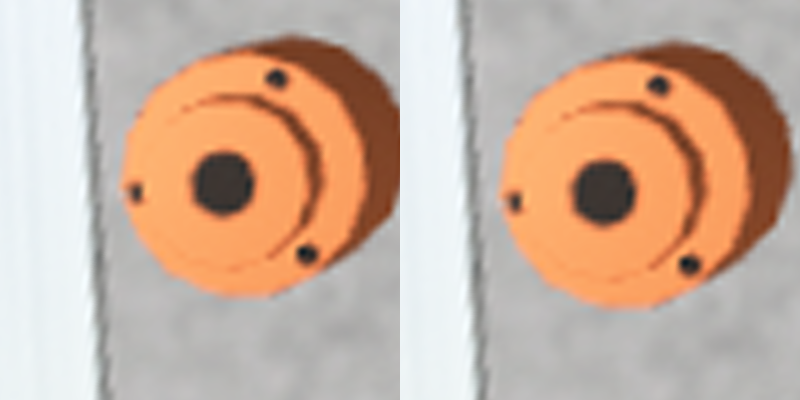

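```bash
c='python3 -m crank'
$c '[[0,0,0,-6.92],[0,0,0,-6.92],[0,0,0,-6.92],[0,0,0,-6.92],[0,0,0,-6.92]]' 0.65 >/dev/null
$c '[[0,0,0,-6.92],[0,0,0,-6.92],[0,0,0,-6.92],[0,0,0,-6.92],[0,0,0,-6.92]]' >/dev/null
$c '[[0,0,0,-6.92],[0,0,0,-6.92],[0,0,0,-6.92],[0,0,0,0],[0,0,0,0]]'
$c '[[0.035,0.002,0,0],[0.035,0.002,0,0],[0.035,0.002,0.02,0],[0.033,0.002,0.02,0],[0,0,0,0]]'
python3 - <<'E'
from h import *
s=snap('wrist'); S=arm.get_state(); print(S['joint_pos'].round(1),S['ee_pos'])
T=[rect(s,.4712,.116,z,.05,400) for z in(.024,.018)]
for t in T: cv2.circle(t,(200,200),52,(255,255,0),1)
for sg in(-1,1): pass
cv2.imwrite('pics/capc.png',np.hstack([T[0],cv2.resize(s['image'][110:410,130:430],(400,400))]))
E
```

```text
clock: 11.57
ee_pos: [0.4639, -0.0221, 0.1482]
orientation: [[0.005, 1.0, 0.0], [1.0, -0.005, 0.0], [0.0, 0.0, -1.0]]
force: [-0.4, -0.2, -0.3]
width: 0.651
grip_force: 0.0
clock: 11.98
ee_pos: [0.4702, 0.1232, 0.106]
orientation: [[-0.004, 1.0, -0.003], [1.0, 0.004, 0.004], [0.004, -0.003, -1.0]]
force: [-0.6, -0.2, 0.8]
width: 0.65
grip_force: 0.0
[  3.6  20.2 -29.8 118.3  13.9  44.9 -34.5] [0.47054908 0.11978971 0.1068342 ]
```

View pics/capc.png

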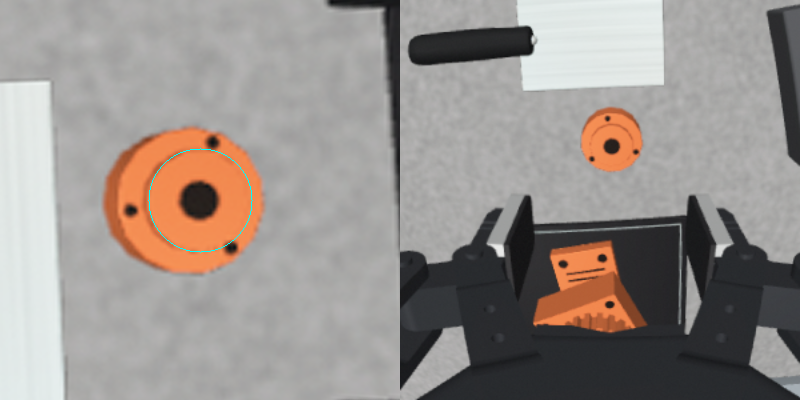

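```bash
c='python3 -m crank'
$c '[[0,0,0.03,0],[0,0,0.03,0],[0,0,0.03,0],[0,0,0.02,0],[0,0,0.014,0]]' >/dev/null
$c '[[0,0,0,0],[0,0,0,0]]'
python3 - <<'E'
from h import *
b=snap('scene','sc3');S=arm.get_state();p=S['ee_pos']
q=pix(b,p); x,y=[int(v) for v in q]
w=snap('wrist')
cv2.imwrite('pics/cap3.png',np.hstack([cv2.resize(b['image'][y-60:y+20,x-40:x+40],(400,400),interpolation=2),cv2.resize(w['image'][110:410,130:430],(400,400))]))
E
```

```text
clock: 12.62
ee_pos: [0.472, 0.115, -0.0158]
orientation: [[0.004, 1.0, -0.001], [1.0, -0.004, -0.001], [-0.001, -0.001, -1.0]]
force: [0.9, -0.1, -0.2]
width: 0.653
grip_force: 0.0
```

View pics/cap3.png

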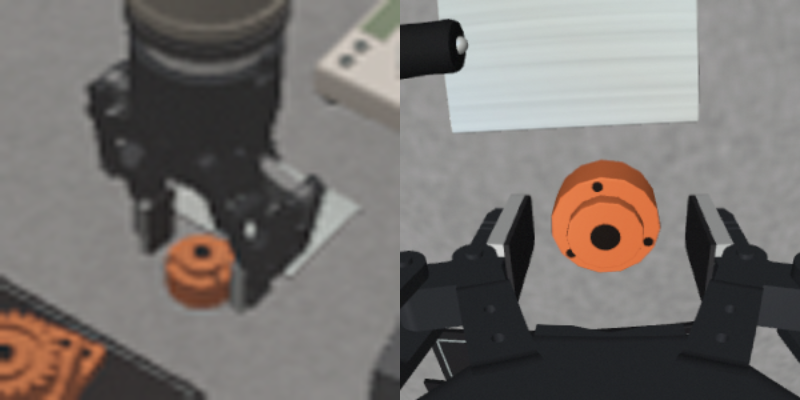

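```bash
c='python3 -m crank'
$c '[[0,0,0,0],[0,0,0,0],[0,0,0,0],[0,0,0,0]]' 0.0 40
$c '[[0,0,0,0],[0,0,0,0]]'
```

```text
clock: 13.05
ee_pos: [0.4731, 0.1159, -0.0143]
orientation: [[0.002, 1.0, 0.002], [1.0, -0.002, -0.0], [-0.0, 0.002, -1.0]]
force: [-1.5, -1.3, 8.4]
width: 0.424
grip_force: 39.1
clock: 13.22
ee_pos: [0.4731, 0.1159, -0.0143]
orientation: [[0.002, 1.0, 0.002], [1.0, -0.002, -0.0], [-0.0, 0.002, -1.0]]
force: [-2.2, -1.0, 7.4]
width: 0.424
grip_force: 39.1
```

```bash
c='python3 -m crank'
$c '[[0,0,-0.015,0],[0,0,-0.03,0],[0,0,-0.03,0],[0,0,-0.02,0],[0,0,0,0]]'
python3 - <<'E'
from h import *
s=snap('wrist','w4'); p=arm.get_state()['ee_pos']
for n in ('bearing_cap',):
  o=arm.outline_of(n,'wrist')[:1]; q=arm.pinpoint(n,'wrist')[:2]; print([(k['point'],k['conf'],k['region'].sum()) for k in o],[(k['point'],k['conf']) for k in q])
for z in(.02,.015,.01,.005,0): print(z,wpix(s,p+np.array([0,0,z])).round(1))
E
```

```text
clock: 13.63
ee_pos: [0.4751, 0.1169, 0.0838]
orientation: [[0.002, 1.0, 0.008], [1.0, -0.002, 0.002], [0.002, 0.008, -1.0]]
force: [0.3, 0.3, -0.6]
width: 0.421
grip_force: 40.1
[([284.6, 272.1], 0.57, np.int64(5308))] [([285.5, 265.1], 0.8)]
0.02 [285.2 269. ]
0.015 [285.1 264.6]
0.01 [285.1 260.5]
0.005 [285.1 256.5]
0 [285.1 252.8]
```

```bash
c='python3 -m crank'
$c '[[0.0342,0.0047,0,0],[0.0342,0.0047,0,0],[0.0342,0.0047,0,0],[0.0342,0.0047,0,0],[0.0342,0.0047,0,0]]' >/dev/null
$c '[[0.0342,0.0047,0,0],[0,0,0,0],[0,0,0,0],[0,0,0.025,0],[0,0,0.02,0]]'
python3 - <<'E'
from h import *
s=snap('wrist','w5'); p=arm.get_state()['ee_pos']; print(p)
q=arm.pinpoint('bearing_cap','wrist')[:1]; print([(at(s,k['point'],p[2]+.0145,True),k['conf']) for k in q]); 
k=arm.pinpoint('scale','wrist')[:1]; print([(at(s,j['point'],0,True),j['conf']) for j in k])
E
$c '[[0,0,0.008,0],[0,0,0.006,0],[0,0,0,0],[0,0,0,0]]'
```

```text
clock: 14.62
ee_pos: [0.5006, 0.3196, 0.0329]
orientation: [[0.002, 1.0, 0.0], [1.0, -0.002, -0.001], [-0.001, 0.0, -1.0]]
force: [-0.6, -0.5, -0.7]
width: 0.419
grip_force: 40.1
[0.49805591 0.31727373 0.02865531]
[(array([0.49882207, 0.31801914, 0.04315531]), 0.57)]
[(array([0.49922951, 0.32110837, 0.        ]), 0.67)]
clock: 15.1
ee_pos: [0.5007, 0.3211, 0.0205]
orientation: [[0.001, 1.0, 0.0], [1.0, -0.001, 0.0], [0.0, 0.0, -1.0]]
force: [-1.5, -0.4, -0.7]
width: 0.424
grip_force: 40.3
```

```bash
c='python3 -m crank'
$c '[[0,0,0,0],[0,0,0,0],[0,0,0,0]]' 0.65
$c '[[0,0,-0.02,0],[0,0,-0.03,0],[0,0,-0.035,0],[0,0,-0.035,0],[0,0,-0.01,0]]' 1.0
python3 - <<'E'
from h import *
s=snap('wrist','w6'); t=snap('top'); S=arm.get_state(); print(S['ee_pos'],S['joint_pos'].round(1))
for c,k in(('wrist',s),('top',t)):
  print(c,[(at(k,q['point'],.034,c=='wrist').round(4),q['conf']) for q in arm.pinpoint('bearing_cap',c)[:2]])
im=rect(s,.4991,.3213,.058,.03,400).astype(int)
m=np.uint8(im.sum(2)<170); n,l,st,ce=cv2.connectedComponentsWithStats(m)
for i in range(1,n):
  if st[i,4]>150: print(st[i],w2(*ce[i],.4991,.3213,.03,400))
E
```

```text
clock: 15.35
ee_pos: [0.5006, 0.3212, 0.0205]
orientation: [[0.001, 1.0, 0.0], [1.0, -0.001, 0.0], [0.0, 0.0, -1.0]]
force: [-0.2, -0.1, -0.5]
width: 0.65
grip_force: 0.0
clock: 15.77
ee_pos: [0.5026, 0.3234, 0.1559]
orientation: [[0.001, 1.0, 0.007], [1.0, -0.001, 0.005], [0.005, 0.007, -1.0]]
force: [0.8, 1.0, 0.5]
width: 0.997
grip_force: 0.0
[0.50198202 0.32242858 0.15329589] [-15.2  26.3 -30.8 102.   16.   55.7 -52.5]
wrist [(array([0.4997, 0.3208, 0.034 ]), 0.89), (array([0.6208, 0.193 , 0.034 ]), 0.7)]
top [(array([0.4995, 0.3171, 0.034 ]), 0.61)]
[215  86  18  17 230] (np.float64(0.514953695652174), np.float64(0.3176660869565217))
[ 170  161   61   61 2866] (np.float64(0.5003285764131193), np.float64(0.32125823447313323))
[ 80 200  16  17 218] (np.float64(0.4978146788990826), np.float64(0.3381233944954128))
[245 262  19  17 236] (np.float64(0.4885326271186441), np.float64(0.31314152542372875))
```

```bash
c='python3 -m crank'
$c '[[-0.038,-0.004,0,0],[-0.038,-0.004,0,0],[-0.038,-0.004,0,0],[-0.038,-0.004,0,0],[-0.038,-0.004,0,0]]' 0.82 >/dev/null
$c '[[-0.038,-0.004,0,0],[-0.038,-0.004,0,0],[-0.038,-0.004,0,0],[-0.038,-0.004,0,0],[0,0,0,0]]'
cat > stk.py <<'E'
from h import *
s=snap('wrist','w7'); S=arm.get_state(); print(S['ee_pos'],S['joint_pos'].round(1)); C=(.4625,-.021)
for n,z in(('gear',.042),('housing',.014),('cover_plate',.004)):
  print(n,[(at(s,q['point'],z,True).round(4),q['conf']) for q in arm.pinpoint(n,'wrist')[:2]])
for z in(.058,.042):
  im=rect(s,*C,z,.04,400).astype(int); m=np.uint8((im[...,2]<110)&(im.sum(2)<200)); n,l,st,ce=cv2.connectedComponentsWithStats(m)
  for i in range(1,n):
    if 150<st[i,4]<2500: print(z,st[i,2:],np.round(w2(*ce[i],*C,.04,400),4))
  cv2.imwrite(f'pics/g{int(z*1000)}.png',im)
E
python3 stk.py
```

```text
clock: 16.8
ee_pos: [0.4612, -0.0293, 0.148]
orientation: [[0.012, 1.0, -0.005], [1.0, -0.012, -0.004], [-0.004, -0.005, -1.0]]
force: [0.5, -0.1, 0.2]
width: 0.822
grip_force: 0.0
[ 0.46198581 -0.02550929  0.14831219] [ 18.7  14.  -26.5 119.2   8.3  48.8 -13.1]
gear [(array([ 0.4628, -0.0198,  0.042 ]), 0.85)]
housing []
cover_plate []
0.058 [ 18 106 974] [ 0.4937 -0.0594]
0.058 [ 25  25 482] [ 0.4904 -0.0271]
0.058 [ 25  25 499] [ 0.4822 -0.0537]
0.058 [ 27  25 532] [0.4698 0.0143]
0.058 [  56   55 2369] [ 0.4615 -0.0221]
0.058 [ 25  25 468] [ 0.4588 -0.0583]
0.058 [ 17  77 313] [0.4514 0.0175]
0.058 [ 24  24 352] [ 0.4487 -0.0479]
0.058 [ 26  24 483] [ 0.4285 -0.0063]
0.042 [ 27  26 544] [ 0.4922 -0.0316]
0.042 [ 19  27 433] [ 0.4834 -0.0593]
0.042 [ 28  27 598] [0.4703 0.0124]
0.042 [ 22  89 389] [0.4517 0.016 ]
0.042 [ 25  26 397] [ 0.4479 -0.0538]
0.042 [ 27  26 548] [ 0.4263 -0.0095][ WARN:0@1.584] global loadsave.cpp:1063 imwrite_ Unsupported depth image for selected encoder is fallbacked to CV_8U.
```

```bash
c='python3 -m crank'
$c '[[0,-0.001,0.03,0],[0,0,0.035,0],[0,0,0.03,0],[0,0,0.02,0],[0,0,0.013,0]]' >/dev/null
$c '[[0,0,0,0],[0,0,0,0],[0,0,0,0]]'
$c '[[0,0,0,0],[0,0,0,0],[0,0,0,0],[0,0,0,0]]' 0.0 30
$c '[[0,0,0,0],[0,0,0,0]]'
```

```text
clock: 17.67
ee_pos: [0.4637, -0.0197, 0.0228]
orientation: [[-0.001, 1.0, 0.001], [1.0, 0.001, 0.0], [0.0, 0.001, -1.0]]
force: [-1.2, -0.4, 0.5]
width: 0.819
grip_force: 0.0
clock: 18.0
ee_pos: [0.464, -0.0204, 0.0235]
orientation: [[0.001, 1.0, 0.002], [1.0, -0.001, 0.0], [0.0, 0.002, -1.0]]
force: [-1.6, 1.1, 5.6]
width: 0.613
grip_force: 30.3
clock: 18.17
ee_pos: [0.4641, -0.0205, 0.0236]
orientation: [[0.001, 1.0, 0.002], [1.0, -0.001, 0.0], [0.0, 0.002, -1.0]]
force: [-1.1, 0.7, 4.3]
width: 0.612
grip_force: 30.4
```

```bash
c='python3 -m crank'
$c '[[0,0,-0.01,0],[0,0,-0.02,0],[0,0,-0.03,0],[0,0,-0.03,0],[0,0,-0.01,0]]'
$c '[[0,0,0,0],[0,0,0,0]]'
cat > held.py <<'E'
from h import *
import sys
n=sys.argv[1]; off=float(sys.argv[2])
s=snap('wrist','h_'+n); p=arm.get_state()['ee_pos']; print(p)
print([((at(s,k['point'],p[2]+off,True)-p).round(4),k['conf'],np.round(k['point'])) for k in arm.pinpoint(n,'wrist')[:2]], [(k['conf'],k['region'].sum(),np.round(k['point'])) for k in arm.outline_of(n,'wrist')[:1]])
E
python3 held.py gear .0184; python3 stk.py
```

```text
clock: 18.58
ee_pos: [0.4655, -0.0206, 0.127]
orientation: [[0.001, 1.0, 0.007], [1.0, -0.001, -0.0], [-0.0, 0.007, -1.0]]
force: [-0.3, 1.0, -0.7]
width: 0.616
grip_force: 31.6
clock: 18.75
ee_pos: [0.4633, -0.0212, 0.1228]
orientation: [[0.002, 1.0, 0.002], [1.0, -0.002, -0.001], [-0.001, 0.002, -1.0]]
force: [0.4, -0.1, -0.3]
width: 0.613
grip_force: 31.6
[ 0.46247838 -0.02112662  0.12176249]
[(array([ 0.0024, -0.0025,  0.0184]), 0.59, array([290., 272.]))] [(0.59, np.int64(10119), array([286., 276.]))]
[ 0.46193079 -0.02084729  0.12086803] [ 18.1  16.4 -26.7 120.7  10.3  45.2 -15. ]
gear [(array([ 0.4621, -0.0714,  0.042 ]), 0.87)]
housing [(array([ 0.462 , -0.0195,  0.014 ]), 0.97)]
cover_plate []
0.058 [ 26  26 526] [ 0.4902 -0.026 ]
0.058 [ 26  26 503] [0.4698 0.015 ]
0.058 [ 24  26 476] [ 0.4288 -0.0054]
0.042 [ 28  28 602] [ 0.4922 -0.0315]
0.042 [ 28  28 583] [0.4703 0.0124]
0.042 [ 26  27 546] [ 0.4264 -0.0095][ WARN:0@2.359] global loadsave.cpp:1063 imwrite_ Unsupported depth image for selected encoder is fallbacked to CV_8U.
```

```bash
c='python3 -m crank'
$c '[[-0.0395,0.0064,0,0],[-0.0395,0.0064,0,0],[-0.0395,0.0064,0,0],[-0.0395,0.0064,0,0],[-0.0395,0.0064,0,0]]' >/dev/null
$c '[[-0.0395,0.0064,0,0],[-0.0395,0.0064,0,0],[-0.0395,0.0064,0,0],[0,0,0.02,0],[0,0,0.02,0]]' >/dev/null
$c '[[0,0,0.02,0],[0,0,0,0],[0,0,0,0],[0,0,0,0]]'
python3 held.py gear .0184
python3 - <<'E'
from h import *
s=snap('wrist'); print([(at(s,k['point'],0,True),k['conf']) for k in arm.pinpoint('turntable','wrist')[:1]])
E
```

```text
clock: 20.27
ee_pos: [0.5146, -0.3368, 0.0629]
orientation: [[0.001, 1.0, 0.001], [1.0, -0.001, -0.0], [-0.0, 0.001, -1.0]]
force: [0.9, -0.0, -0.2]
width: 0.614
grip_force: 31.7
[ 0.51491768 -0.33705355  0.06340816]
[(array([ 0.0003, -0.0012,  0.0184]), 0.72, array([288., 271.])), (array([0.0804, 0.1344, 0.0184]), 0.33, array([454.,   5.]))] []
[(array([ 0.51577896, -0.33484818,  0.        ]), 0.56)]
```

```bash
c='python3 -m crank'
$c '[[0.001,-0.001,0.02,0],[0,0,0.015,0],[0,0,0.008,0],[0,0,0,0],[0,0,0,0]]'
$c '[[0,0,0,0],[0,0,0,0],[0,0,0,0]]' 0.8
$c '[[0,0,-0.02,0],[0,0,-0.03,0],[0,0,-0.035,0],[0,0,-0.035,0],[0,0,-0.01,0]]' 1.0
python3 - <<'E'
from h import *
s=snap('wrist','w8'); S=arm.get_state(); print(S['ee_pos'],S['joint_pos'].round(1))
print([(at(s,q['point'],.036,True).round(4),q['conf']) for q in arm.pinpoint('gear','wrist')[:2]])
C=(.5137,-.3371)
im=rect(s,*C,.052,.05,500).astype(int)
m=np.uint8((im[...,2]>110)&(im[...,2]-im[...,0]>60)); c=max(cv2.findContours(m,0,1)[0],key=cv2.contourArea); e=cv2.minEnclosingCircle(c); print(e,w2(*e[0],*C,.05,500))
E
```

```text
clock: 20.93
ee_pos: [0.5132, -0.3359, 0.0195]
orientation: [[0.001, 1.0, 0.0], [1.0, -0.001, -0.0], [-0.0, 0.0, -1.0]]
force: [-0.4, 0.2, -1.7]
width: 0.62
grip_force: 33.1
clock: 21.18
ee_pos: [0.5135, -0.3361, 0.02]
orientation: [[0.001, 1.0, 0.001], [1.0, -0.001, -0.001], [-0.001, 0.001, -1.0]]
force: [0.6, -0.1, -0.2]
width: 0.8
grip_force: 0.0
clock: 21.6
ee_pos: [0.5159, -0.3373, 0.1555]
orientation: [[0.001, 1.0, 0.008], [1.0, -0.001, -0.004], [-0.004, 0.008, -1.0]]
force: [0.4, -0.4, 1.2]
width: 1.0
grip_force: 0.0
[ 0.51611601 -0.33737557  0.15540758] [ 41.7  26.  -19.   99.9  10.1  55.2  18.7]
[(array([ 0.5157, -0.3367,  0.036 ]), 0.76)]
((246.76902770996094, 251.09295654296875), 144.1964569091797) (0.5133814086914064, -0.3365538055419922)
```

```bash
c='python3 -m crank'
$c '[[0,0,0,-6.625],[0,0,0,-6.625],[0,0,0,-6.625],[0,0,0,-6.625],[0.0383,0.0115,0,0]]' 0.9 >/dev/null
$c '[[0.0383,0.0115,0,0],[0.0383,0.0115,0,0],[0.0383,0.0115,0,0],[0.0383,0.0115,0,0],[0.0383,0.0115,0,0]]' >/dev/null
$c '[[0.0383,0.0115,0,0],[0.0383,0.0115,0,0],[0,0,0,0],[0,0,0,0],[0,0,0,0]]'
python3 stk.py 2>/dev/null
```

```text
clock: 22.95
ee_pos: [0.4583, -0.021, 0.1484]
orientation: [[-0.446, 0.895, -0.001], [0.895, 0.446, -0.0], [0.0, -0.001, -1.0]]
force: [0.3, -0.9, -0.0]
width: 0.9
grip_force: 0.0
[ 0.45851338 -0.02172378  0.14847712] [ 24.8  14.6 -34.  119.4  10.7  49.   11. ]
gear []
housing [(array([ 0.4594, -0.0216,  0.014 ]), 0.88)]
cover_plate []
0.058 [  20  144 1320] [ 0.4904 -0.0591]
0.058 [ 27  27 539] [ 0.4882 -0.027 ]
0.058 [ 26  26 540] [ 0.4767 -0.0536]
0.058 [ 26  26 522] [0.4676 0.0143]
0.058 [ 25  25 496] [ 0.4533 -0.0583]
0.058 [ 25  26 516] [ 0.4469 -0.0475]
0.058 [ 25  25 495] [ 0.4264 -0.0063]
0.042 [ 29  28 613] [ 0.4921 -0.0315]
0.042 [ 20  28 470] [ 0.4799 -0.0592]
0.042 [ 28  28 591] [0.4702 0.0124]
0.042 [ 27  27 582] [ 0.4482 -0.0533]
0.042 [ 27  27 564] [ 0.4264 -0.0095]
```

```bash
c='python3 -m crank'
$c '[[0,0,0.035,0],[0,0,0.035,0],[0,0,0.035,0],[0,0,0.025,0],[0,0,0.015,0]]' >/dev/null
$c '[[0,0,0.008,0],[0,0,0,0],[0,0,0,0]]'
$c '[[0,0,0,0],[0,0,0,0],[0,0,0,0],[0,0,0,0]]' 0.0 40
$c '[[0,0,0,0],[0,0,0,0]]'
```

```text
clock: 23.82
ee_pos: [0.4592, -0.0209, -0.0036]
orientation: [[-0.445, 0.896, 0.0], [0.896, 0.445, -0.0], [-0.0, 0.0, -1.0]]
force: [0.5, -0.3, -0.3]
width: 0.899
grip_force: 0.0
clock: 24.15
ee_pos: [0.4601, -0.0208, -0.0025]
orientation: [[-0.445, 0.896, 0.003], [0.896, 0.445, -0.001], [-0.002, 0.002, -1.0]]
force: [-0.9, -0.6, 7.6]
width: 0.719
grip_force: 44.4
clock: 24.32
ee_pos: [0.4601, -0.0208, -0.0025]
orientation: [[-0.445, 0.896, 0.003], [0.896, 0.445, -0.001], [-0.002, 0.002, -1.0]]
force: [-0.4, -0.8, 7.3]
width: 0.714
grip_force: 44.5
```

```bash
c='python3 -m crank'
$c '[[0,0,-0.01,0],[0,0,-0.02,0],[0,0,-0.03,0],[0,0,-0.03,0],[0,0,-0.02,0]]'
$c '[[0.0125,0.0346,0,0],[0.0125,0.0346,0,0],[0.0125,0.0346,0,0],[0.0125,0.0346,0,0],[0.0125,0.0346,0,0]]' >/dev/null
$c '[[0.0125,0.0346,0,0],[0.0125,0.0346,0,0],[0,0,0.02,6.1],[0,0,0.02,6.1],[0,0,0,0]]' >/dev/null
$c '[[0,0,0,0],[0,0,0,0]]'
python3 held.py housing .0165
python3 - <<'E'
from h import *
s=snap('wrist','w9'); print([(at(s,k['point'],0,True),k['conf']) for k in arm.pinpoint('granite','wrist')[:1]])
E
```

```text
clock: 24.73
ee_pos: [0.4596, -0.0203, 0.1093]
orientation: [[-0.446, 0.895, 0.003], [0.895, 0.446, -0.0], [-0.001, 0.002, -1.0]]
force: [0.4, 0.4, -1.7]
width: 0.713
grip_force: 44.1
clock: 25.73
ee_pos: [0.6371, 0.1654, 0.0676]
orientation: [[-0.248, 0.969, 0.001], [0.969, 0.248, 0.0], [0.0, 0.001, -1.0]]
force: [-0.3, -0.2, -1.6]
width: 0.718
grip_force: 44.1
[0.63752471 0.16547149 0.06798944]
[(array([-0.0014,  0.0023,  0.0165]), 0.82, array([286., 262.]))] [(0.81, np.int64(20416), array([288., 274.]))]
[(array([0.63797812, 0.16672894, 0.        ]), 0.59)]
```

```bash
c='python3 -m crank'
$c '[[0,0,0.02,0],[0,0,0.018,0],[0,0,0.0085,0],[0,0,0,0],[0,0,0,0]]'
$c '[[0,0,0,0],[0,0,0,0],[0,0,0,0]]' 0.9
$c '[[0,0,-0.02,0],[0,0,-0.03,0],[0,0,-0.035,0],[0,0,-0.035,0],[0,0,-0.01,0]]'
python3 - <<'E'
from h import *
s=snap('wrist','w10'); S=arm.get_state(); print(S['ee_pos'],S['joint_pos'].round(1))
print([(at(s,q['point'],.035,True).round(4),q['conf']) for q in arm.pinpoint('housing','wrist')[:2]])
C=(.6372,.1657)
im=rect(s,*C,.063,.05,500).astype(int)
m=np.uint8((im[...,2]<110)&(im.sum(2)<200)); n,l,st,ce=cv2.connectedComponentsWithStats(m)
for i in range(1,n):
    if 150<st[i,4]<12000: print(st[i,2:],np.round(w2(*ce[i],*C,.05,500),4))
t=snap('top','top2')
C=(.46,-.02); im=rect(t,*C,.014,.1,400,False).astype(int); m=np.uint8((im[...,2]>110)&(im[...,2]-im[...,0]>60)); c=max(cv2.findContours(m,0,1)[0],key=cv2.contourArea); e=cv2.minAreaRect(c); print('plate',e,w2(*e[0],*C))
E
```

```text
clock: 26.4
ee_pos: [0.6369, 0.1657, 0.0199]
orientation: [[-0.246, 0.969, 0.0], [0.969, 0.246, 0.0], [0.0, 0.0, -1.0]]
force: [-0.3, -0.1, -1.0]
width: 0.716
grip_force: 45.0
clock: 26.65
ee_pos: [0.6373, 0.1658, 0.0203]
orientation: [[-0.246, 0.969, 0.001], [0.969, 0.246, 0.0], [0.0, 0.001, -1.0]]
force: [-0.6, -0.1, 0.5]
width: 0.899
grip_force: 0.0
clock: 27.07
ee_pos: [0.6397, 0.1672, 0.1562]
orientation: [[-0.246, 0.969, 0.008], [0.969, 0.246, 0.003], [0.001, 0.009, -1.0]]
force: [0.5, 0.5, 0.8]
width: 0.902
grip_force: 0.0
[0.63996112 0.16712999 0.15617357] [  0.5  31.6 -29.2  92.9  17.3  59.5 -19.6]
[(array([0.6385, 0.1645, 0.035 ]), 0.84)]
[ 29  28 631] [0.6665 0.1485]
[ 28  29 642] [0.6545 0.1959]
[ 28  28 617] [0.619  0.1364]
[ 42 162 576] [0.6021 0.2115]
[ 28  27 593] [0.607  0.1839]
plate ((315.6825866699219, 172.6846466064453), (91.98556518554688, 24.027042388916016), 75.0685806274414) (0.4734076766967774, -0.07809129333496094)
```

```bash
c='python3 -m crank'
$c '[[0,0,0,2.5],[-0.0208,-0.0303,0,0],[-0.0208,-0.0303,0,0],[-0.0208,-0.0303,0,0],[-0.0208,-0.0303,0,0]]' 0.6 >/dev/null
$c '[[-0.0208,-0.0303,0,0],[-0.0208,-0.0303,0,0],[-0.0208,-0.0303,0,0],[0,0,0,0],[0,0,0,0]]' >/dev/null
$c '[[0,0,0,0],[0,0,0,0]]'
cat > plate.py <<'E'
from h import *
import sys
cx,cy,z=map(float,sys.argv[1:4]); s=snap('wrist',sys.argv[4]); S=arm.get_state(); print(S['ee_pos'],S['joint_pos'].round(1))
im=rect(s,cx,cy,z,.1,800).astype(int); m=np.uint8((im[...,2]>110)&(im[...,2]-im[...,0]>60)); m=cv2.morphologyEx(m,cv2.MORPH_CLOSE,np.ones((25,25))); c=max(cv2.findContours(m,0,1)[0],key=cv2.contourArea); e=cv2.minAreaRect(c)
b=cv2.boxPoints(e); P=np.array([w2(*k,cx,cy,.1,800) for k in b]); print(np.array(e[1])/4,np.round(w2(*e[0],cx,cy,.1,800),4)); d=P[1]-P[0]; f=P[2]-P[1]; d=d if np.hypot(*d)>np.hypot(*f) else f; print('dir',np.degrees(np.arctan2(d[1],d[0])),P.round(4).tolist())
E
python3 plate.py .46 -.02 .014 w11
```

```text
clock: 28.22
ee_pos: [0.4593, -0.019, 0.1493]
orientation: [[-0.205, 0.979, -0.0], [0.979, 0.205, 0.001], [0.001, -0.0, -1.0]]
force: [-0.2, 0.1, -0.2]
width: 0.598
grip_force: 0.0
[ 0.45946911 -0.01880937  0.14936956] [ 21.5  14.  -30.4 119.5   9.3  48.8  -2.5]
[ 44.84690475 120.27332306] [ 0.4614 -0.0218]
dir -78.62765 [[0.4715000092983246, 0.041600000113248825], [0.4952000081539154, -0.0763000026345253], [0.451200008392334, -0.0851999968290329], [0.42750000953674316, 0.03269999846816063]]
```

```bash
c='python3 -m crank'
$c '[[0.0168,0.0015,0,0.4],[0,0,0.035,0],[0,0,0.035,0],[0,0,0.035,0],[0,0,0.03,0]]' >/dev/null
$c '[[0,0,0.017,0],[0,0,0.009,0],[0,0,0,0],[0,0,0,0]]'
$c '[[0,0,0.002,0],[0,0,0,0],[0,0,0,0]]' |sed -n '2p;4p'
$c '[[0,0,0.002,0],[0,0,0,0],[0,0,0,0]]' |sed -n '2p;4p'
$c '[[0,0,0.001,0],[0,0,0,0],[0,0,0,0]]' |sed -n '2p;4p'
```

```text
clock: 29.02
ee_pos: [0.4574, -0.0025, -0.0112]
orientation: [[-0.198, 0.98, -0.0], [0.98, 0.198, 0.0], [0.0, 0.0, -1.0]]
force: [0.0, 0.1, 0.5]
width: 0.592
grip_force: 0.0
ee_pos: [0.4577, -0.0034, -0.0123]
force: [1.0, 0.3, 1.1]
ee_pos: [0.4569, -0.0034, -0.0151]
force: [-0.2, -0.0, -0.4]
ee_pos: [0.4568, -0.0033, -0.0163]
force: [0.5, -0.4, 0.1]
```

```bash
c='python3 -m crank'
for i in 1; do :; done
$c '[[0,0,0.001,0],[0,0,0,0],[0,0,0,0]]' |sed -n '2p;4p'
$c '[[0,0,0.001,0],[0,0,0,0],[0,0,0,0]]' |sed -n '2p;4p'
$c '[[0,0,0.001,0],[0,0,0,0],[0,0,0,0]]' |sed -n '2p;4p'
```

```text
ee_pos: [0.4568, -0.0033, -0.0174]
force: [0.4, 0.0, 0.3]
ee_pos: [0.4568, -0.0033, -0.0184]
force: [-0.1, 0.5, 0.0]
ee_pos: [0.4568, -0.0033, -0.0194]
force: [0.1, 0.4, 0.3]
```

```bash
c='python3 -m crank'
$c '[[0,0,0,0],[0,0,0,0],[0,0,0,0],[0,0,0,0]]' 0.0 45
$c '[[0,0,0,0],[0,0,0,0]]' 
$c '[[0,0,-0.005,0],[0,0,-0.015,0],[0,0,-0.03,0],[0,0,-0.03,0],[0,0,-0.01,0]]'
$c '[[0,0,0,0],[0,0,0,0]]' 
python3 held.py cover_plate .0234
```

```text
clock: 30.85
ee_pos: [0.4573, -0.0033, -0.0188]
orientation: [[-0.197, 0.98, 0.001], [0.98, 0.197, -0.0], [-0.0, 0.001, -1.0]]
force: [-0.7, 0.2, 6.8]
width: 0.499
grip_force: 48.1
clock: 31.02
ee_pos: [0.4573, -0.0032, -0.0188]
orientation: [[-0.197, 0.98, 0.001], [0.98, 0.197, -0.0], [-0.0, 0.001, -1.0]]
force: [-0.1, 0.1, 6.5]
width: 0.494
grip_force: 48.1
clock: 31.43
ee_pos: [0.4586, -0.003, 0.074]
orientation: [[-0.197, 0.98, 0.004], [0.98, 0.197, 0.0], [-0.001, 0.004, -1.0]]
force: [0.4, 0.7, -1.1]
width: 0.495
grip_force: 46.1
clock: 31.6
ee_pos: [0.4569, -0.0036, 0.0707]
orientation: [[-0.196, 0.981, 0.001], [0.981, 0.196, -0.0], [-0.001, 0.001, -1.0]]
force: [-0.2, 0.2, -1.8]
width: 0.5
grip_force: 46.1
[ 0.45611603 -0.00367458  0.06992525]
[(array([ 0.0036, -0.0183,  0.0234]), 0.77, array([285., 304.])), (array([0.1242, 0.1419, 0.0234]), 0.23, array([557.,  65.]))] [(0.93, np.int64(15714), array([287., 267.]))]
```

```bash
c='python3 -m crank'
$c '[[0,0,0,-6.62],[0,0,0,-6.62],[0,0,0,-6.62],[0,0,0,-6.62],[0,0,0,-6.62]]' >/dev/null
$c '[[0,0,0,-6.62],[0,0,0,-6.62],[0,0,0,-6.62],[0,0,0,-6.62],[0,0,0,-6.62]]' >/dev/null
$c '[[0,0,0,-6.62],[-0.0253,-0.0295,0,0],[-0.0253,-0.0295,0,0],[-0.0253,-0.0295,0,0],[-0.0253,-0.0295,0,0]]' >/dev/null
$c '[[-0.0253,-0.0295,0,0],[0,0,0,0],[0,0,0,0],[0,0,0,0]]'
python3 - <<'E'
from h import *
s=snap('wrist','w12'); t=snap('scene','sc12'); b=snap('top','tp12'); p=arm.get_state()['ee_pos']; print(p)
for c,k in(('wrist',s),('scene',t),('top',b)):
  print(c,[(at(k,q['point'],0,c=='wrist').round(4),q['conf']) for q in arm.pinpoint('gauge',c)[:1]],[(at(k,q['point'],p[2]+.0228,c=='wrist').round(4),q['conf']) for q in arm.pinpoint('cover_plate',c)[:1]])
cv2.imwrite('pics/pl.png',np.hstack([cv2.resize(s['image'][100:400,80:480],(400,300)),cv2.resize(t['image'][200:350,140:340],(400,300),interpolation=2)]))
E
```

```text
clock: 33.33
ee_pos: [0.5665, -0.1619, 0.0691]
orientation: [[-0.995, 0.101, -0.003], [0.101, 0.995, 0.002], [0.003, 0.001, -1.0]]
force: [-0.2, 1.5, -0.2]
width: 0.5
grip_force: 46.0
[ 0.56684198 -0.16114243  0.07025381]
wrist [] [(array([ 0.5863, -0.1635,  0.0931]), 0.91)]
scene [(array([ 0.6291, -0.1717,  0.    ]), 0.79)] [(array([ 0.5786, -0.1533,  0.0931]), 0.79)]
top [(array([ 0.6476, -0.174 ,  0.    ]), 0.72)] []
```

View pics/pl.png

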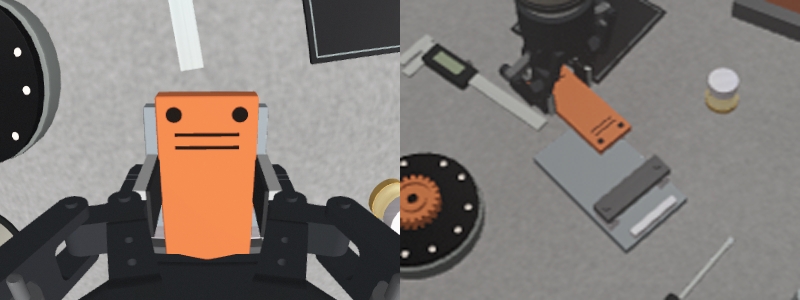

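Run:
```python
from h import *
s=snap('wrist','w13'); print(arm.get_state()['ee_pos'])
for z in(.004,.01): print(at(s,(80+190,100+68),z,True), [at(s,(80+x,100+y),.103,True).round(4) for x,y in((156,93),(258,93))])
b=cv2.imread('pics/top0.png'); t=snap('top')
for r in ((356,233),(365,233)): print(at(t,r,.006))
o=np.array([.6413,-.1705]);u=np.array([.9948,-.1016]); print(o-.108*u)
```

```text
[ 0.56764454 -0.16274218  0.07085707]
[ 0.53039647 -0.17071199  0.004     ] [array([ 0.5243, -0.1792,  0.103 ]), array([ 0.5286, -0.1368,  0.103 ])]
[ 0.52948594 -0.17029722  0.01      ] [array([ 0.5243, -0.1792,  0.103 ]), array([ 0.5286, -0.1368,  0.103 ])]
[ 0.52615444 -0.1642528   0.006     ]
[ 0.52599367 -0.18300239  0.006     ]
[ 0.5338616 -0.1595272]
```

```bash
c='python3 -m crank'
$c '[[-0.008,0,0,0],[0,0,0.03,0],[0,0,0.03,0],[0,0,0.012,0],[0,0,0.005,0]]'>/dev/null
$c '[[0,0,0,0],[0,0,0,0]]'
$c '[[0,0,0.002,0],[0,0,0,0],[0,0,0,0]]' |sed -n '2p;4p'
$c '[[0,0,0.001,0],[0,0,0,0],[0,0,0,0]]' |sed -n '2p;4p'
$c '[[0,0,0.001,0],[0,0,0,0],[0,0,0,0]]' |sed -n '2p;4p'
```

```text
clock: 34.47
ee_pos: [0.5766, -0.1636, -0.0054]
orientation: [[-0.995, 0.102, 0.001], [0.102, 0.995, 0.0], [-0.001, 0.0, -1.0]]
force: [-0.4, 0.2, -1.0]
width: 0.498
grip_force: 46.0
ee_pos: [0.5763, -0.164, -0.0073]
force: [-0.7, 0.2, -0.2]
ee_pos: [0.5757, -0.1638, -0.0091]
force: [0.3, 0.3, -0.4]
ee_pos: [0.5756, -0.1637, -0.0104]
force: [-0.3, 0.1, -0.3]
```

```bash
c='python3 -m crank'
$c '[[0,0,0.001,0],[0,0,0,0],[0,0,0,0]]' |sed -n '2p;4p'
$c '[[-0.008,0,0,0],[-0.008,0,0,0],[0,0,0,0],[0,0,0,0]]' |sed -n '2p;4p'
$c '[[-0.008,0,0,0],[-0.008,0,0,0],[-0.006,0,0,0],[0,0,0,0],[0,0,0,0]]'
python3 held.py cover_plate .0228
```

```text
ee_pos: [0.5757, -0.1637, -0.0107]
force: [-1.5, 0.7, 6.0]
ee_pos: [0.5926, -0.1653, -0.0107]
force: [0.1, 0.6, 4.6]
clock: 36.22
ee_pos: [0.6132, -0.1674, -0.0107]
orientation: [[-0.995, 0.102, -0.001], [0.102, 0.995, -0.0], [0.001, -0.0, -1.0]]
force: [-2.8, -0.1, 8.8]
width: 0.5
grip_force: 51.0
[ 0.61322605 -0.16748473 -0.01069991]
[(array([ 0.0202, -0.0018,  0.0228]), 0.74, array([286., 307.]))] [(0.97, np.int64(15636), array([288., 266.]))]
```

```bash
c='python3 -m crank'
$c '[[-0.005,0,0,0],[0,0,0,0],[0,0,0,0]]' |sed -n '2p;4p'
$c '[[-0.002,0,0,0],[0,0,0,0],[0,0,0,0]]' |sed -n '2p;4p'
$c '[[-0.001,0,0,0],[0,0,0,0],[0,0,0,0]]' |sed -n '2p;4p'
```

```text
ee_pos: [0.6174, -0.1679, -0.0107]
force: [-5.1, 0.5, 10.1]
ee_pos: [0.6185, -0.168, -0.0107]
force: [-8.2, 1.4, 12.9]
ee_pos: [0.6189, -0.1681, -0.0107]
force: [-9.1, 2.2, 14.5]
```

```bash
c='python3 -m crank'
$c '[[0,0,-0.0008,0],[0,0,0,0],[0,0,0,0]]' |sed -n '2p;4p'
$c '[[-0.002,0,0,0],[0,0,0,0],[0,0,0,0]]' |sed -n '2p;4p'
python3 plate.py .62 -.168 .022 w14
```

```text
ee_pos: [0.6212, -0.1685, -0.0107]
force: [-1.5, 0.1, 2.2]
ee_pos: [0.6211, -0.1685, -0.0107]
force: [-8.7, 0.5, 9.4]
[ 0.62110743 -0.1685155  -0.0107014 ] [ 35.   44.9 -36.3  99.6  34.5  47.5  66.7]
[43.61143875 85.71996307] [ 0.622  -0.1681]
dir -5.487546 [[0.5814999938011169, -0.14229999482631683], [0.6668000221252441, -0.15049999952316284], [0.6625999808311462, -0.193900004029274], [0.5773000121116638, -0.18569999933242798]]
```

```bash
c='python3 -m crank'
$c '[[0.001,0,0,0],[0,0,0,0]]' |sed -n '2p;4p'
$c '[[0,0,0,0],[0,0,0,0],[0,0,0,0]]' 0.65
$c '[[0,0,-0.02,0],[0,0,-0.03,0],[0,0,-0.03,0],[0,0,-0.03,0],[0,0,0,0]]'
$c '[[0,0,0,0],[0,0,0,0]]' >/dev/null
python3 plate.py .62 -.168 .022 w15
```

```text
ee_pos: [0.6212, -0.1685, -0.0107]
force: [-5.8, 0.6, 5.3]
clock: 38.08
ee_pos: [0.6229, -0.1686, -0.0106]
orientation: [[-0.995, 0.102, 0.001], [0.102, 0.995, 0.0], [-0.001, 0.0, -1.0]]
force: [-0.8, -0.6, 0.3]
width: 0.65
grip_force: 0.0
clock: 38.5
ee_pos: [0.6269, -0.1685, 0.106]
orientation: [[-0.995, 0.102, 0.01], [0.102, 0.995, -0.002], [-0.01, -0.001, -1.0]]
force: [0.9, 0.1, 0.6]
width: 0.651
grip_force: 0.0
[ 0.6216769  -0.16869453  0.09837431] [ 38.3  37.3 -41.   96.8  28.3  56.8  71.3]
[43.87506104 82.59457397] [ 0.6212 -0.1681]
dir -5.507929 [[0.5821999907493591, -0.14229999482631683], [0.6643999814987183, -0.1501999944448471], [0.6601999998092651, -0.193900004029274], [0.578000009059906, -0.1859000027179718]]
```

```bash
c='python3 -m crank'
$c '[[0.034,0,0,0],[0.034,0,0,0],[0,0,0.03,0],[0,0,0.03,0],[0,0,0.02,0]]' 0.0 30 >/dev/null
$c '[[0,0,0.012,0],[0,0,0.01,0],[0,0,0.004,0],[0,0,0,0],[0,0,0,0]]'
$c '[[-0.004,0,0,0],[-0.004,0,0,0],[0,0,0,0],[0,0,0,0]]' |sed -n '2p;4p'
$c '[[-0.002,0,0,0],[0,0,0,0],[0,0,0,0]]' |sed -n '2p;4p'
$c '[[-0.002,0,0,0],[0,0,0,0],[0,0,0,0]]' |sed -n '2p;4p'
```

```text
clock: 39.55
ee_pos: [0.5554, -0.1615, -0.006]
orientation: [[-0.995, 0.102, 0.001], [0.102, 0.995, 0.0], [-0.001, 0.0, -1.0]]
force: [-0.2, 0.6, -0.1]
width: -0.001
grip_force: 0.0
ee_pos: [0.5635, -0.1626, -0.0059]
force: [-0.4, 0.0, -0.1]
ee_pos: [0.5647, -0.1627, -0.0064]
force: [-1.1, -0.5, -0.2]
ee_pos: [0.5668, -0.1628, -0.0065]
force: [0.2, 0.2, 0.0]
```

```bash
c='python3 -m crank'
$c '[[-0.002,0,0,0],[0,0,0,0],[0,0,0,0]]' |sed -n '2p;4p'
$c '[[-0.0015,0,0,0],[0,0,0,0],[0,0,0,0]]' |sed -n '2p;4p'
$c '[[-0.0015,0,0,0],[0,0,0,0],[0,0,0,0]]' |sed -n '2p;4p'
```

```text
ee_pos: [0.5688, -0.163, -0.0065]
force: [0.3, 0.5, -0.1]
ee_pos: [0.5702, -0.1632, -0.0065]
force: [0.3, 0.0, -1.0]
ee_pos: [0.5705, -0.1632, -0.0067]
force: [-4.7, 0.8, 3.2]
```

```bash
c='python3 -m crank'
$c '[[0.006,0,0,0],[0.006,0,0,0],[0,0,-0.03,0],[0,0,-0.035,0],[0,0,-0.035,0]]' >/dev/null
$c '[[0.03,0,-0.035,0],[0.03,0,-0.035,0],[0.02,0,-0.02,0],[0,0,0,0],[0,0,0,0]]'
python3 - <<'E'
from h import *
s=snap('scene','fin'); t=snap('top','fint')
for n,z in(('bearing_cap',.034),('gear',.036),('housing',.035),('cover_plate',.012),('caliper',0),('nozzle_jar',0)):
  print(n,[[(at(k,q['point'],z).round(3),round(q['conf'],2)) for q in arm.pinpoint(n,c)[:1]] for c,k in(('scene',s),('top',t))])
cv2.imwrite('pics/final.png',cv2.resize(s['image'][90:390,80:400],(800,600),interpolation=2)[:, :640+160])
E
```

```text
clock: 41.97
ee_pos: [0.4859, -0.1553, 0.1781]
orientation: [[-0.995, 0.103, 0.003], [0.103, 0.995, -0.003], [-0.003, -0.003, -1.0]]
force: [1.0, 0.6, -0.2]
width: -0.003
grip_force: 0.0
bearing_cap [[(array([0.505, 0.319, 0.034]), 0.73)], [(array([0.505, 0.322, 0.034]), 0.66)]]
gear [[(array([ 0.507, -0.342,  0.036]), 0.91)], []]
housing [[], [(array([0.634, 0.161, 0.035]), 0.55)]]
cover_plate [[(array([ 0.637, -0.171,  0.012]), 0.64)], [(array([ 0.64 , -0.174,  0.012]), 0.64)]]
caliper [[(array([ 0.434, -0.175,  0.   ]), 0.79)], [(array([ 0.431, -0.171,  0.   ]), 0.83)]]
nozzle_jar [[(array([0.655, 0.003, 0.   ]), 0.77)], [(array([ 0.664, -0.01 ,  0.   ]), 0.61)]]
```

View pics/final.png

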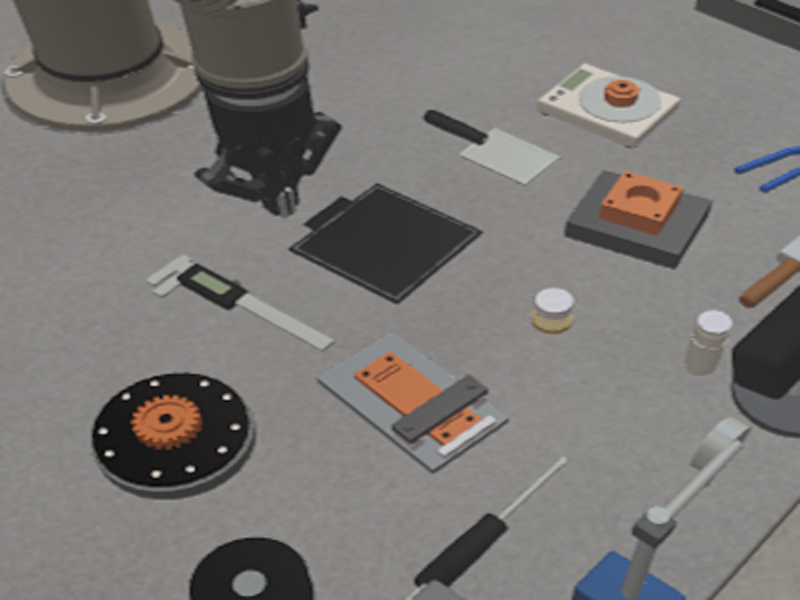

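The picture shows all four parts on their stations: cap on the pan (622,92), gear on the platter (167,420), housing on the granite (642,203), and plate under the bar against the stop (465,430). The caliper and jar have not moved.

```bash
python3 -c "
from workcell import arm
print(arm.finish_job())"
```

```text
the job is handed in; nothing more can be done
None
```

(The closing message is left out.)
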